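# Start up the polishing bench

## Robot

A 6-joint arm with a two-finger parallel gripper is mounted at the origin on the work surface. World frame = base frame: x ahead of the robot, y to its left, z up, the work surface at z = 0. Lengths are in mm, angles in degrees, forces in N, time in s.
With the tool pointing down it reaches from about 350 to 850 mm from the base axis. Payload 8.1 kg.
Tool frame: the origin (TCP) lies on the centre line of the jaws, within the pads' length; the fingertips stand 19 mm ahead of it and the grasp point (between the pads) is the TCP (r.tip_reach is the z of the fingertips in the tool frame, in mm); z points along the fingers, y is the line along which they close (so a half turn about z gives the same grasp; the last joint's range is limited). The gripper opens to 85 mm and grips with 20 to 120 N. Pads are 22 mm wide; open, the fingers measure 114 mm over their backs; the gripper's body (76 mm by 85 mm) begins 54 mm behind the grasp point. The pads swing forward as they close: fully open they stand 13 mm farther back than shut.
Start: joints at [63.919, 7.471, 85.268, -0, 87.261, -4.893], TCP at [216.836, 559.453, 250.292] pointing down, gripper open.
Joint ranges: [-169.43, 169.43], [-51.17, 129.36], [1.28, 143.12], [-76.62, 256.62], [0, 156.53], [-152.29, 152.29]. Speed limits (degrees/s): [136.94, 136.94, 159.86, 180, 180, 180].

## Interface

Orientations are given as [roll, pitch, yaw] about the fixed x, y, z axes, in that order (R = Rz(yaw) Ry(pitch) Rx(roll)).
In Python, from bench import r gives the robot as it stands. The module is installed in compiled form; this text tells all that it offers.
- The arm moves only by the shell command python3 -m handwheel 'ROWS' [FORCE]. ROWS is JSON, a list of rows, each a list of 7 numbers: the shift along the tool's x, y, z in m, then the turn, a rotation vector about the tool's x, y, z in degrees, then the finger opening in m, from 0 to 0.0854. In form: [[tx, ty, tz, ax, ay, az, claw], ...]. A call has 1 to 8 rows; each row shifts and turns the commanded pose from where the row before left it, along the tool's axes as they then stand; what a row does not reach is not made up. A row lasts 1/12 s, in which the tool goes at most 41.7 mm and 7.16 degrees, less where a joint would pass 70% of its speed; a pose out of reach is approached as far as the arm can. A call with a gripper value outside its range is refused whole. The fingers move at their own pace and stop on an object; FORCE is the grip in N (left out, the last holds). Time passes only in rows, so rows that do not move let the fingers close. It gives the time, the measured TCP pose, the force, the opening and the grip force at its end, in the units of the state.
- r.sense(): the state, without advancing time (a new reading comes with each control period).
- r.snapshot(name): name is "scene" or "top" or "wrist"; returns (picture, depth): 400x640x3 uint8, blue, green, red; 400x640 float32, mm along the optical axis (not along the pixel's ray), 0 where there is no reading.
- r.calibration(name): a dict with "vfov" (degrees; the focal length in pixels is half the picture's height over the tangent of half this angle, whatever the lens; pixels are square), "cx", "cy" (the principal point, pixels), "dist" ([k1, k2, p1, p2, k3] as OpenCV has them; the pictures are not rectified), "rvec" (rotation vector, rad) and "tvec" (3), from world to camera coordinates, as OpenCV has them; the wrist camera has in their place "tool_from_camera" (4x4, takes a point from camera to tool coordinates, whose origin is the TCP and whose axes are the flange's). Camera axes: x right, y down, z forward; pixel columns grow to the right and rows downward; lengths in mm; the calibration is good to about 2 mm. A picture is of the moment at which its call begins: read the wrist's pose just before it. calibration takes no time and is no camera call.
- r.hand_in(): hands the job in; it is judged then, once.
The state is a dict: "time": time; "joint_pos": joint angles; "qd": joint speeds; "joint_efforts": joint torques, N m; "tool_pos": TCP position; "tcp_rot": TCP orientation; "ft_force": force on the tool from outside, world axes, zero at the start; "wrist_torque": the same for the moment, N m; "finger_gap": finger opening in mm; "grip_force": force on a finger pad.
Only numpy, scipy, OpenCV 4.12 (cv2) and the standard library are available. Lean on these libraries where they do the work, as an engineer would, in place of code of your own. Each camera call takes 0.05 s, during which the arm holds its last target. There are 200 camera calls.

## Task

Start up the polishing bench by pressing its controls in the right order: first press the ribbed end of the dust extractor's wide rocker fully down, next press the square mains key fully down so that it stays in, and then push the small round start button all the way in and let it spring back. Do not press the mushroom-headed stop button. Nothing is to be picked up: the extractor's switch box stands loose and must stay where it is on the bench, and so must the things lying about.

Things in the scene. Friction and masses are not known exactly. Their poses are not given: they have to be found in the camera images.
- switch_box: Grey switch box of the dust extractor, 100 x 70 mm, 50 mm tall, about 0.9 kg, standing loose on four rubber feet. Origin at the centre of its underside; its x axis runs lengthwise towards the ribbed (on) end of the rocker, z up. It may stand in any of the four places and be turned up to 0.5 rad from the world axes.
- rocker (a joint): Angle of the rocker, a black paddle in an aluminium frame on the box, 66 mm long (along the box's x) and 40 mm wide, on a pivot 64 mm above the bench over the box's centre, across the box's y. About 0 = off (ribbed end up, paddle tilted 0.2 rad), 0.4 = on (ribbed end fully down). Friction keeps it where it is left; it takes about 2.5 N on the rib to tip it.
- rocker_bar (a point): Middle of the top of the raised steel rib across the rocker's on end, 10 mm wide, 40 mm long, 25 mm from the pivot: about 77 mm above the bench when off, 67 mm when on. Moves with the rocker.
- key (a joint): Travel of the mains key: about 0 = out, 0.009 m = fully in. It stays where it is pushed (about 3 N) and does not spring back.
- key_top (a point): Centre of the top of the square black mains key, 30 x 30 mm, standing 14 mm above its grey box (60 mm above the bench) when out, 5 mm when in. Its box is 76 x 76 x 46 mm, screwed down; it may stand in any of the four places and be turned. Moves with the key.
- start (a joint): Travel of the start button: 0 = out, 0.007 m = fully in. Sprung: 1.5 N to begin, 5 N fully in; springs back when let go.
- start_top (a point): Centre of the flat top of the small round black start button, 28 mm across, standing 12 mm above its grey box (58 mm above the bench) when out. Its box is 76 x 76 x 46 mm, screwed down; it may stand in any of the four places and be turned. Moves with the button.
- stop (a joint): Travel of the stop button: 0 = out, 0.007 m = fully in. Sprung like the start button.
- stop_top (a point): Top centre of the black mushroom-headed stop button, head 46 mm across on a thinner stem, top 28 mm above its grey box (74 mm above the bench). Its box is 76 x 76 x 46 mm, screwed down; it may stand in any of the four places and be turned. Not to be pressed.
- jar: Bystander, loose: glass jar with metal cap, 42 mm across, 55 mm tall. Origin at the centre of its underside. Leave alone.
- compound_bar: Bystander, loose: reddish-brown bar of polishing compound, 50 x 32 x 28 mm. Origin at the centre of its underside. Leave alone.
- brass_collar: Bystander, loose: brass collar, 42 mm across, 22 mm tall. Origin at the centre of its underside. Leave alone.
- brush: Bystander, loose: hand brush lying down. Leave alone.
- tin_cup: Bystander, loose: aluminium cup, 60 mm across the rim, 60 mm tall. Origin at the centre of its underside. Leave alone.
- wood_block: Bystander, loose: wooden block, 70 x 45 x 30 mm. Origin at the centre of its underside. Leave alone.
- hammer: Bystander, loose: hammer lying down. Leave alone.
There are look-alikes about, which are no part of the job. Leave any blue, green or red look-alike of the part that bears key alone.

How it is judged:
By the outcome, as a careful person would: the job done as asked, in the order asked, and still so for the second after the job is handed in, with the robot touching nothing.
It also fails if it takes over 51 s, if anything falls off the work surface, if the arm or the gripper's body presses on something with over 40 N, if the wrist force passes 120 N, or if a joint passes its speed limit or range.

## Working session

There is one attempt and no reset: what is moved stays moved. The work goes in short steps, Python scripts to look and compute and a shell command to move; the robot and the scene stay as the last step left them, time stands still between calls to the robot, and variables do not carry over. Pictures are saved under pics/ and viewed, at most 10 in all, crops included, and the job is handed in when it is done.

```bash
mkdir -p pics; cat > h.py <<'E'
import numpy as np,cv2
from bench import r
def K(c):
    f=200/np.tan(np.radians(c["vfov"])/2); return np.array([[f,0,c["cx"]],[0,f,c["cy"]],[0,0,1.]])
def ray(c,uv,T=None):
    p=cv2.undistortPoints(np.array(uv,float).reshape(-1,1,2),K(c),np.array(c["dist"],float))[:,0]
    d=np.c_[p,np.ones(len(p))]
    R=cv2.Rodrigues(np.array(c["rvec"],float))[0]; t=np.array(c["tvec"],float).ravel()
    return -R.T@t, d@R
def onplane(c,uv,z):
    o,d=ray(c,uv); return o+d*((z-o[2])/d[:,2])[:,None]
def bydepth(c,uv,D):
    o,d=ray(c,uv); uv=np.array(uv,int); return o+d*D[uv[:,1],uv[:,0]][:,None]
E
python3 - <<'E'
from h import *
for n in("top","scene"):
    p,d=r.snapshot(n); cv2.imwrite(f"pics/{n}0.png",p); np.savez(f"{n}0.npz",p=p,d=d)
    c=r.calibration(n); print(n,ray(c,[[320,200]]),c["dist"])
s=r.sense();print(s)
E
```

```text
top (array([ 290.28030224,  -16.35969502, 1321.19170172]), array([[ 0.16722462, -0.02046343, -0.98571639]])) [-0.02861067  0.          0.          0.          0.        ]
scene (array([1294.1035691 , -655.0581023 ,  860.01103358]), array([[-0.63588951,  0.46638391, -0.61509182]])) [-0.15343286  0.          0.          0.          0.        ]
{'time': 0.1, 'joint_pos': array([ 6.39190061e+01,  7.51129136e+00,  8.53235710e+01,  1.29205356e-03,
        8.72625842e+01, -4.89392686e+00]), 'qd': array([-0.0024704 , -0.06580322, -0.27911905,  0.02563554, -0.05125426,
       -0.00124668]), 'joint_efforts': array([ 1.07013580e-03, -5.70949888e+01, -5.01941836e+01, -2.66011320e-04,
        8.15120788e-03,  6.24863446e-05]), 'tool_pos': array([216.62068271, 559.0256516 , 249.33890285]), 'tcp_rot': array([-1.79903019e+02, -9.59905328e-03,  1.58812862e+02]), 'ft_force': array([-0.9632951 ,  0.21143987,  0.254669  ]), 'wrist_torque': array([ 0.0189665 , -0.07764534, -0.00413754]), 'grip_force': 0.0, 'finger_gap': 85.23098650317586}
```

View pics/top0.png

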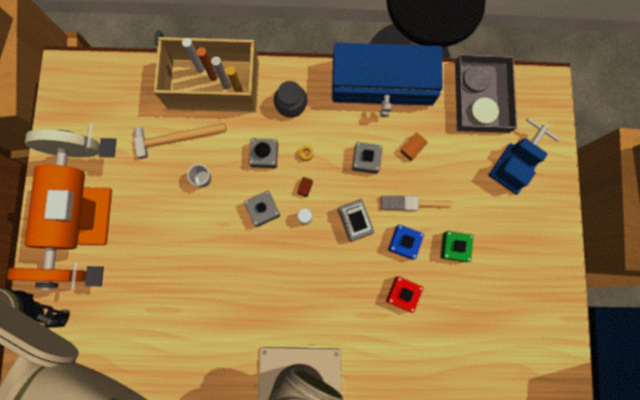

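View pics/scene0.png

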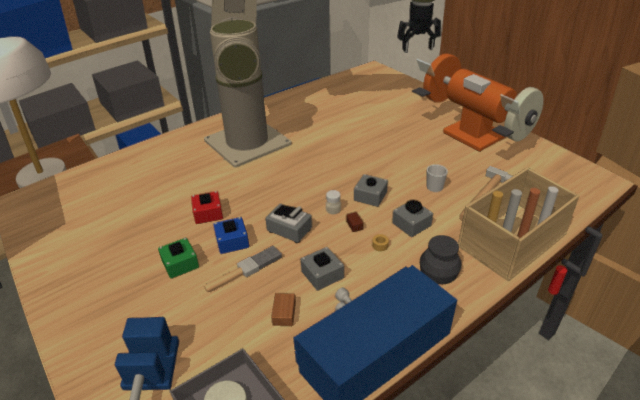

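The top view shows grey boxes at (263,152), (262,208), (367,157) and (355,219), the last being the rocker. The coloured look-alikes are at (406,241), (458,246) and (405,294). I'll zoom in to identify each box.

```bash
python3 - <<'E'
from h import *
t=np.load("top0.npz")["p"];s=np.load("scene0.npz")["p"]
a=cv2.resize(t[125:245,235:395],(800,600),interpolation=cv2.INTER_CUBIC)
b=cv2.resize(s[165:295,255:440],(800,562),interpolation=cv2.INTER_CUBIC)
cv2.imwrite("pics/tc.png",a);cv2.imwrite("pics/sc.png",b)
E
```

```text
(no output)
```

View pics/tc.png

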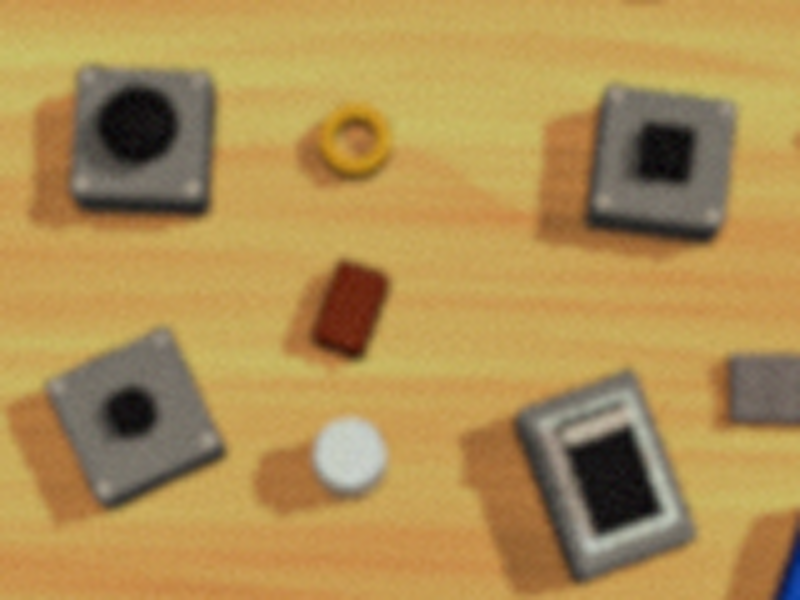

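View pics/sc.png

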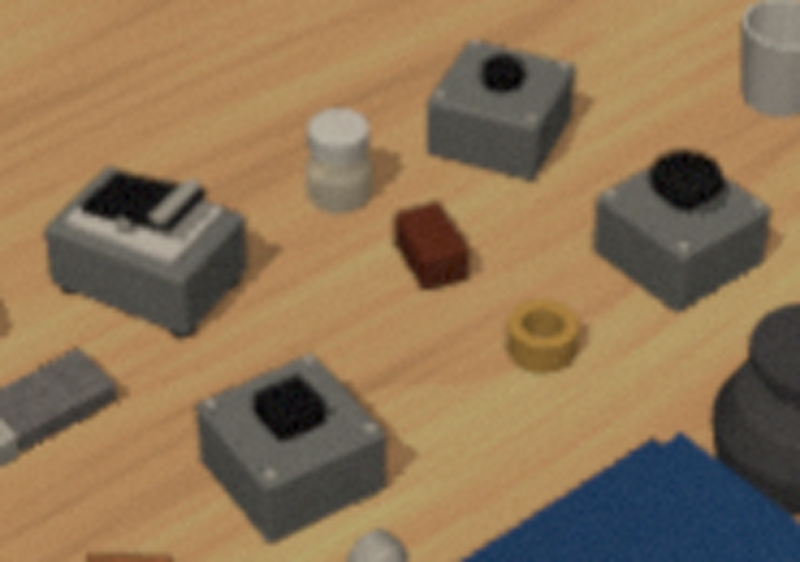

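Both crops agree. The stop (mushroom) is at top (262,150), start at (261,207), key at (368,156), and the rocker's rib is at its far end, about (354,209). Next I triangulate.

```bash
cat >> h.py <<'E'
def tri(c1,u1,c2,u2):
    o1,d1=ray(c1,[u1]);o2,d2=ray(c2,[u2]);d1=d1[0];d2=d2[0]
    s=np.linalg.lstsq(np.c_[d1,-d2],o2-o1,rcond=None)[0]
    a=o1+s[0]*d1;b=o2+s[1]*d2; return (a+b)/2,np.linalg.norm(a-b)
E
python3 - <<'E'
from h import *
T=np.load("top0.npz");S=np.load("scene0.npz");ct,cs=r.calibration("top"),r.calibration("scene")
def blob(p,uv,thr):
    m=(p.max(2)<thr).astype(np.uint8); n,l,st,ce=cv2.connectedComponentsWithStats(m)
    k=np.argmin([np.hypot(*(ce[i]-uv))+(1e3 if st[i,4]<20 else 0) for i in range(1,n)])+1
    c=cv2.findContours((l==k).astype(np.uint8),0,2)[0][0]
    return ce[k],cv2.minAreaRect(c),st[k]
for n,u,v,z in(("key",(368.4,155.6),(322,258),60),("start",(261,207.2),(371.3,180.7),58),("stop",(262,150),(413.7,206.4),74),("paddle",(358,221),(285,211),62)):
    a,b=blob(T["p"],u,50),blob(S["p"],v,50)
    print(n,a[0],a[1],a[2][2:],b[0],b[2][2:])
    print("  tri",tri(ct,u,cs,v),"tri blob",tri(ct,a[0],cs,b[0]),"plane",onplane(ct,[a[0]],z),onplane(cs,[v],z), "depth",bydepth(ct,[u],T["d"]))
u=(354.4,209.4);v=(295.9,211.9)
print("rib",tri(ct,u,cs,v),onplane(ct,[u],77),onplane(cs,[v],77),bydepth(ct,[u],T["d"]))
e=blob(T["p"],(358,221),50)[1]
print("paddle corners",onplane(ct,cv2.boxPoints(e),64))
E
```

```text
key [367.52427184 155.16504854] ((368.0, 155.0), (10.0, 10.0), 90.0) [ 11  11 103] [321.57228916 259.10240964] [ 16  15 166]
  tri (array([ 634.75639282, -172.93717803,   54.66723079]), np.float64(2.7623584593385373)) tri blob (array([ 635.61108924, -172.46069583,   51.76719269]), np.float64(1.1482097265422027)) plane [[ 633.693154   -170.97644012   60.        ]] [[ 639.82930614 -174.95021817   60.        ]] depth [[ 632.84622043 -173.55999715   58.82572377]]
start [260.78461538 207.12307692] ((260.7500305175781, 207.2500457763672), (8.485280990600586, 7.77817440032959), 45.0) [10  9 65] [370.90625  181.703125] [ 9  8 64]
  tri (array([481.40902785, 117.36771803,  53.92715299]), np.float64(1.4537973519308904)) tri blob (array([481.44092372, 117.43977234,  50.7217027 ]), np.float64(0.6619634746970358)) plane [[480.54627011 116.94047941  58.        ]] [[485.81328549 114.15724483  58.        ]] depth [[480.54915428 116.48767803  56.6927156 ]]
stop [261.95530726 149.65363128] ((262.2500305175781, 149.75001525878906), (14.142135620117188, 14.849241256713867), 45.0) [ 16  15 179] [413.3836
[... 611 characters left out ...]
np.float64(0.24410784075706285)) tri blob (array([ 448.58785907, -146.05707352,   63.58941814]), np.float64(4.22333420053528)) plane [[ 449.89756941 -144.42074593   62.        ]] [[ 448.87117284 -146.14404684   62.        ]] depth [[ 448.5223572  -145.46253136   69.27619507]]
rib (array([ 479.64178999, -134.4026568 ,   72.44099689]), np.float64(1.739471520895821)) [[ 478.48366691 -134.70179073   77.        ]] [[ 484.82091558 -136.68719388   77.        ]] [[ 478.97073748 -135.00806024   73.78003011]]
paddle corners [[ 464.32375401 -120.36565612   64.        ]
 [ 477.03929919 -151.61239047   64.        ]
 [ 434.66791849 -167.95356299   64.        ]
 [ 422.11655576 -136.8346527    64.        ]]
```

```bash
cat >> h.py <<'E'
from scipy.spatial.transform import Rotation as Ro
def go(p):
    s=r.sense(); R=Ro.from_euler("xyz",s["tcp_rot"],degrees=True)
    print("time",round(s["time"],2),"tcp",s["tool_pos"].round(1),"rot",s["tcp_rot"].round(2),"F",s["ft_force"].round(1),"tool shift mm",R.inv().apply(np.array(p)-s["tool_pos"]).round(1))
E
python3 -c "
from h import *
print(r.tip_reach); go([482,-134,200])"
```

```text
19.0
time 0.1 tcp [216.6 559.  249.3] rot [-1.7990e+02 -1.0000e-02  1.5881e+02] F [-1.   0.2  0.3] tool shift mm [-497.9 -550.2   50.2]
```

```bash
python3 -m handwheel '[[-0.0249,-0.0275,0,0,0,0,0],[-0.0249,-0.0275,0,0,0,0,0],[-0.0249,-0.0275,0,0,0,0,0],[-0.0249,-0.0275,0,0,0,0,0],[-0.0249,-0.0275,0,0,0,0,0],[-0.0249,-0.0275,0,0,0,0,0],[-0.0249,-0.0275,0,0,0,0,0],[-0.0249,-0.0275,0,0,0,0,0]]' 20
python3 -m handwheel '[[-0.0249,-0.0275,0,0,0,0,0],[-0.0249,-0.0275,0,0,0,0,0],[-0.0249,-0.0275,0,0,0,0,0],[-0.0249,-0.0275,0,0,0,0,0],[-0.0249,-0.0275,0,0,0,0,0],[-0.0249,-0.0275,0,0,0,0,0],[-0.0249,-0.0275,0,0,0,0,0],[-0.0249,-0.0275,0,0,0,0,0]]'
python3 -m handwheel '[[-0.0249,-0.0275,0,0,0,0,0],[-0.0249,-0.0275,0,0,0,0,0],[0,0,0,0,0,-7,0],[0,0,0,0,0,-7,0],[0,0,0,0,0,-7,0],[0,0,0,0,0,-7,0],[0,0,0,0,0,-7,0],[0,0,0,0,0,0,0]]'
python3 -c "
from h import *
go([482,-134,140])"
```

```text
time: 0.77
tool_pos: [323.0, 280.6, 249.9]
tcp_rot: [-180.0, -0.0, 158.8]
ft_force: [0.1, -0.8, 0.9]
finger_gap: 0.0
grip_force: 0.0
time: 1.43
tool_pos: [429.3, 3.3, 250.1]
tcp_rot: [180.0, -0.0, 158.8]
ft_force: [-0.1, 0.5, -0.6]
finger_gap: 0.1
grip_force: 0.0
time: 2.1
tool_pos: [455.5, -64.1, 249.8]
tcp_rot: [180.0, -0.0, -165.9]
ft_force: [-0.4, 0.8, -0.0]
finger_gap: 0.0
grip_force: 0.0
time 2.1 tcp [455.5 -64.1 249.8] rot [ 1.7998e+02 -5.0000e-02 -1.6586e+02] F [-0.4  0.8 -0. ] tool shift mm [ -8.7 -74.3 109.8]
```

```bash
python3 -m handwheel '[[-0.004,-0.037,0.005,0,0,0,0],[-0.004,-0.037,0.005,0,0,0,0],[0,0,0,0,0,-6.5,0],[0,0,0,0,0,0,0],[0,0,0,0,0,0,0]]'
cat >> h.py <<'E'
def wrist(f):
    s=r.sense(); p,d=r.snapshot("wrist"); cv2.imwrite(f"pics/{f}.png",p); np.savez(f"{f}.npz",p=p,d=d,t=s["tool_pos"],e=s["tcp_rot"])
def wcal(f):
    z=np.load(f+".npz"); c=dict(r.calibration("wrist")); M=np.eye(4); M[:3,:3]=Ro.from_euler("xyz",z["e"],degrees=True).as_matrix(); M[:3,3]=z["t"]
    W=np.linalg.inv(M@np.array(c["tool_from_camera"]).reshape(4,4)); c["rvec"]=cv2.Rodrigues(W[:3,:3])[0]; c["tvec"]=W[:3,3]; return c,z
E
python3 -c "
from h import *
wrist('w1'); go([482,-134,110])
c,z=wcal('w1'); print(cv2.projectPoints(np.array([[479.5,-135,77],[482,-134,77],[634.5,-172,60]],float),c['rvec'],c['tvec'],K(c),np.array(c['dist']))[0][:,0], r.calibration('wrist')['tool_from_camera'])"
```

```text
time: 2.52
tool_pos: [480.9, -133.9, 239.8]
tcp_rot: [179.9, -0.0, -160.0]
ft_force: [-0.3, 1.1, 0.6]
finger_gap: -0.2
grip_force: 0.0
time 2.57 tcp [ 481.  -133.5  240.2] rot [ 1.7996e+02 -2.0000e-02 -1.6000e+02] F [ 0.1 -0.1  0.9] tool shift mm [ -0.8  -0.9 130.2]
[[318.88483184 182.18678098]
 [318.985641   185.06416121]
 [238.32924145 297.14109975]] [[-5.75760032e-04 -9.50898322e-01 -3.09502907e-01  7.76517955e+01]
 [ 9.99999550e-01 -7.80912786e-04  5.38957409e-04  1.77024315e-01]
 [-7.54188473e-04 -3.09502458e-01  9.50898344e-01 -1.24066197e+02]
 [ 0.00000000e+00  0.00000000e+00  0.00000000e+00  1.00000000e+00]]
```

View pics/w1.png

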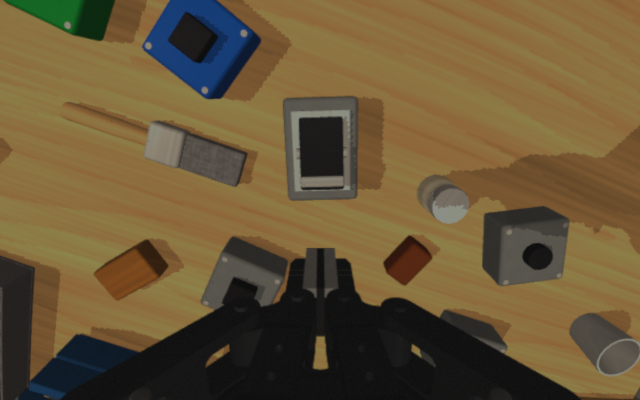

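The rib appears at (322,182) and is square to the fingers, where the triangulated point was predicted at (319,182). I can descend.

```bash
python3 -m handwheel '[[0,0,0.035,0,0,0,0],[0,0,0.035,0,0,0,0],[0,0,0.035,0,0,0,0],[0,0,0.025,0,0,0,0],[0,0,0.010,0,0,0,0],[0,0,0,0,0,0,0],[0,0,0,0,0,0,0]]'
python3 -m handwheel '[[0,0,0.002,0,0,0,0],[0,0,0.002,0,0,0,0],[0,0,0.002,0,0,0,0],[0,0,0,0,0,0,0]]'
python3 -m handwheel '[[0,0,0.002,0,0,0,0],[0,0,0.002,0,0,0,0],[0,0,0.002,0,0,0,0],[0,0,0,0,0,0,0]]'
```

```text
time: 3.15
tool_pos: [481.7, -133.6, 101.3]
tcp_rot: [-180.0, 0.0, -159.7]
ft_force: [0.6, -0.1, 1.6]
finger_gap: -0.0
grip_force: 0.0
time: 3.48
tool_pos: [482.2, -134.3, 95.3]
tcp_rot: [-179.9, 0.1, -159.7]
ft_force: [1.6, -0.6, 3.6]
finger_gap: 0.3
grip_force: 1.1
time: 3.82
tool_pos: [481.7, -134.2, 88.4]
tcp_rot: [-180.0, 0.0, -159.7]
ft_force: [1.5, 0.6, 3.5]
finger_gap: -0.4
grip_force: 1.7
```

```bash
python3 -m handwheel '[[0,0,0.001,0,0,0,0],[0,0,0.001,0,0,0,0],[0,0,0,0,0,0,0]]'
python3 -m handwheel '[[0,0,0.001,0,0,0,0],[0,0,0,0,0,0,0]]'
```

```text
time: 4.07
tool_pos: [481.5, -134.1, 86.5]
tcp_rot: [-180.0, 0.0, -159.7]
ft_force: [3.4, 0.6, 5.3]
finger_gap: 0.1
grip_force: 2.7
time: 4.23
tool_pos: [481.7, -134.2, 86.2]
tcp_rot: [-180.0, 0.0, -159.7]
ft_force: [0.4, 1.3, 11.9]
finger_gap: -0.3
grip_force: 5.8
```

```bash
python3 -m handwheel '[[0,0,0.0005,0,0,0,0],[0,0,0,0,0,0,0],[0,0,0,0,0,0,0]]'
python3 -m handwheel '[[0,0,-0.005,0,0,0,0],[0,0,-0.035,0,0,0,0],[0,0,-0.035,0,0,0,0],[0,0,-0.035,0,0,0,0],[0,0,-0.035,0,0,0,0],[0,0,0,0,0,0,0],[0,0,0,0,0,0,0]]'
python3 -c "
from h import *
wrist('w2'); go([634.5,-172,140])
p,d=r.snapshot('scene'); np.savez('scene1.npz',p=p,d=d)
a=cv2.imread('pics/w1.png')[80:210,260:390];b=cv2.imread('pics/w2.png')[80:210,260:390]
s0=np.load('scene0.npz')['p'][190:250,255:325]; s1=p[190:250,255:325]
f=lambda x:cv2.resize(x,(390,290))
cv2.imwrite('pics/cmp.png',np.vstack([np.hstack([f(a),f(b)]),np.hstack([f(s0),f(s1)])]))"
```

```text
time: 4.48
tool_pos: [481.8, -134.2, 86.1]
tcp_rot: [-180.0, 0.0, -159.7]
ft_force: [-1.9, 2.6, 15.3]
finger_gap: 0.5
grip_force: 7.5
time: 5.07
tool_pos: [482.0, -134.5, 231.8]
tcp_rot: [-179.9, 0.1, -159.7]
ft_force: [-0.0, -0.7, -1.0]
finger_gap: -0.2
grip_force: 0.0
time 5.12 tcp [ 480.9 -134.1  229.6] rot [ 1.800e+02 -3.000e-02 -1.597e+02] F [ 0.4 -0.9 -0.1] tool shift mm [-130.9  -88.8   89.5]
```

View pics/cmp.png

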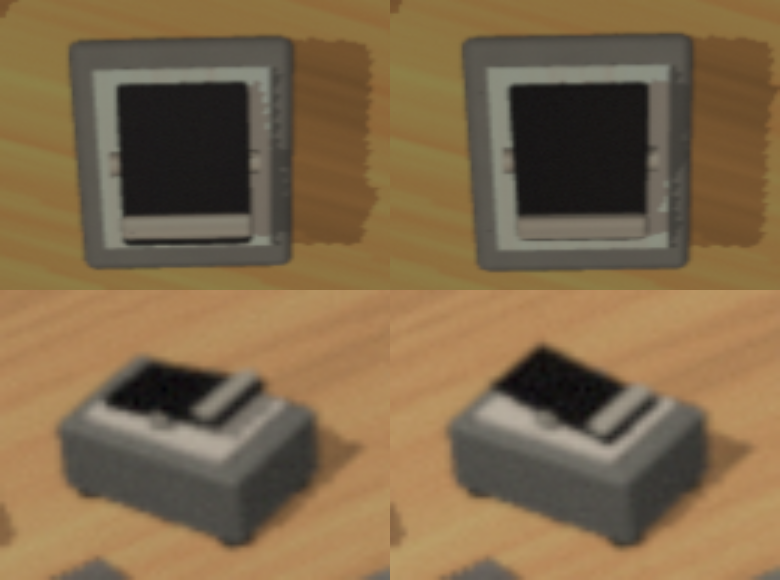

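The rocker's ribbed end is now down (the paddle tilts the other way) and the box hasn't moved. The key is next.

```bash
python3 -m handwheel '[[-0.0262,-0.0178,0,0,0,0,0],[-0.0262,-0.0178,0,0,0,0,0],[-0.0262,-0.0178,0,0,0,0,0],[-0.0262,-0.0178,0,0,0,0,0],[-0.0262,-0.0178,0,0,0,0,0],[0,0,0,0,0,0,0],[0,0,0,0,0,0,0]]'
python3 -m handwheel '[[0,0,0.035,0,0,0,0],[0,0,0.035,0,0,0,0],[0,0,0.035,0,0,0,0],[0,0,0.025,0,0,0,0],[0,0,0.010,0,0,0,0],[0,0,0,0,0,0,0],[0,0,0,0,0,0,0]]'
python3 -c "
from h import *
go([634.5,-172,79])"
```

```text
time: 5.75
tool_pos: [634.1, -171.7, 224.7]
tcp_rot: [179.7, -0.3, -159.7]
ft_force: [-1.3, 0.5, 0.1]
finger_gap: 0.2
grip_force: 0.0
time: 6.33
tool_pos: [634.5, -171.9, 90.3]
tcp_rot: [180.0, -0.0, -159.7]
ft_force: [0.4, -0.6, 0.1]
finger_gap: -0.2
grip_force: 0.0
time 6.33 tcp [ 634.5 -171.9   90.3] rot [ 1.7998e+02 -3.0000e-02 -1.5969e+02] F [ 0.4 -0.6  0.1] tool shift mm [-0.  -0.1 11.3]
```

```bash
python3 -m handwheel '[[0,0,0.005,0,0,0,0],[0,0,0.005,0,0,0,0],[0,0,0.002,0,0,0,0],[0,0,0.002,0,0,0,0],[0,0,0,0,0,0,0]]'
python3 -m handwheel '[[0,0,0.002,0,0,0,0],[0,0,0.002,0,0,0,0],[0,0,0.001,0,0,0,0],[0,0,0,0,0,0,0]]'
python3 -m handwheel '[[0,0,0.001,0,0,0,0],[0,0,0,0,0,0,0]]'
python3 -m handwheel '[[0,0,0.001,0,0,0,0],[0,0,0,0,0,0,0]]'
```

```text
time: 6.75
tool_pos: [635.6, -172.2, 76.4]
tcp_rot: [-179.9, 0.1, -159.7]
ft_force: [0.5, 0.1, 0.8]
finger_gap: 0.1
grip_force: 0.2
time: 7.08
tool_pos: [635.3, -172.1, 70.8]
tcp_rot: [-180.0, 0.0, -159.7]
ft_force: [1.2, -1.4, 1.4]
finger_gap: 0.0
grip_force: 0.8
time: 7.25
tool_pos: [635.3, -172.1, 70.0]
tcp_rot: [-180.0, 0.0, -159.7]
ft_force: [2.0, -0.6, 2.8]
finger_gap: 0.0
grip_force: 1.5
time: 7.42
tool_pos: [635.3, -172.1, 69.9]
tcp_rot: [-180.0, 0.0, -159.7]
ft_force: [-2.5, 1.2, 8.9]
finger_gap: 0.1
grip_force: 4.7
```

```bash
python3 -m handwheel '[[0,0,0.001,0,0,0,0],[0,0,0,0,0,0,0],[0,0,0,0,0,0,0]]'
python3 -m handwheel '[[0,0,-0.005,0,0,0,0],[0,0,-0.035,0,0,0,0],[0,0,-0.035,0,0,0,0],[0,0,-0.035,0,0,0,0],[0,0,-0.030,0,0,0,0],[0,0,0,0,0,0,0],[0,0,0,0,0,0,0]]'
python3 -c "
from h import *
go([481.5,116.5,85])"
```

```text
time: 7.67
tool_pos: [635.4, -172.2, 69.8]
tcp_rot: [-180.0, 0.0, -159.7]
ft_force: [-5.1, 1.7, 14.7]
finger_gap: 0.2
grip_force: 7.7
time: 8.25
tool_pos: [636.2, -172.4, 210.6]
tcp_rot: [-179.8, 0.2, -159.7]
ft_force: [-0.2, 0.0, -0.8]
finger_gap: -0.3
grip_force: 0.0
time 8.25 tcp [ 636.2 -172.4  210.6] rot [-179.84    0.19 -159.69] F [-0.2  0.  -0.8] tool shift mm [ 45.2 325.  124.5]
```

```bash
python3 -m handwheel '[[0.0045,0.0325,0,0,0,0,0],[0.0045,0.0325,0,0,0,0,0],[0.0045,0.0325,0,0,0,0,0],[0.0045,0.0325,0,0,0,0,0],[0.0045,0.0325,0,0,0,0,0],[0.0045,0.0325,0,0,0,0,0],[0.0045,0.0325,0,0,0,0,0],[0.0045,0.0325,0,0,0,0,0]]'
python3 -m handwheel '[[0.0045,0.0325,0,0,0,0,0],[0.0045,0.0325,0,0,0,0,0],[0,0,0,0,0,0,0],[0,0,0,0,0,0,0]]'
python3 -c "
from h import *
wrist('w3'); go([481.5,116.5,85])
c,z=wcal('w3'); print(cv2.projectPoints(np.array([[481.5,116.5,58]],float),c['rvec'],c['tvec'],K(c),np.array(c['dist']))[0][:,0])
p,d=r.snapshot('scene'); 
s0=np.load('scene0.npz')['p'][235:295,290:360]; s1=p[235:295,290:360]
f=lambda x:cv2.resize(x,(380,300),interpolation=2)
w=cv2.resize(cv2.imread('pics/w3.png')[:,150:490],(340,400))[100:300]
cv2.imwrite('pics/cmp2.png',np.vstack([np.hstack([f(s0),f(s1)]),cv2.copyMakeBorder(w,0,0,0,420,0)]))"
```

```text
time: 8.92
tool_pos: [508.6, 60.5, 205.4]
tcp_rot: [179.9, -0.2, -159.7]
ft_force: [0.1, 0.5, 0.1]
finger_gap: 0.4
grip_force: 0.0
time: 9.25
tool_pos: [478.2, 118.3, 205.9]
tcp_rot: [180.0, -0.2, -159.5]
ft_force: [0.0, 0.5, 0.3]
finger_gap: 0.1
grip_force: 0.0
time 9.3 tcp [479.  117.3 206.2] rot [ 1.7999e+02 -1.5000e-01 -1.5959e+02] F [ 0.2 -0.1 -0.1] tool shift mm [ -2.4  -1.7 121.2]
[[316.29870617 191.7104116 ]]
```

View pics/cmp2.png

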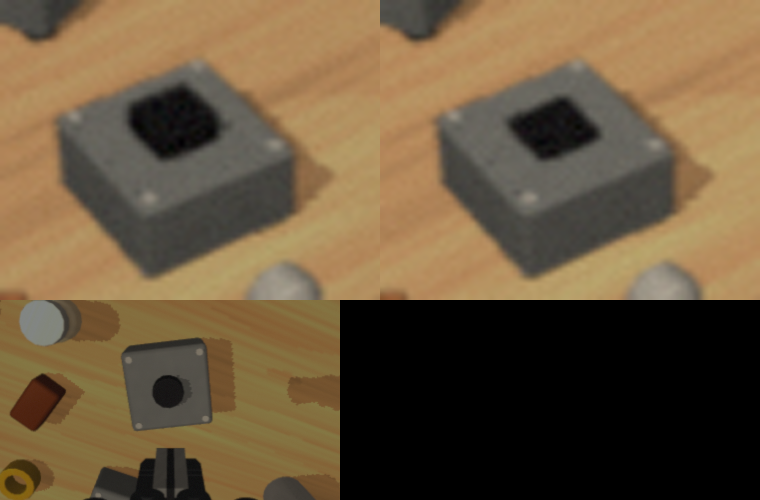

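The key is down. The start button shows at (318,191) in the wrist view, where (316,192) was predicted. Now the press.

```bash
python3 -m handwheel '[[-0.0015,-0.001,0.030,0,0,0,0],[0,0,0.035,0,0,0,0],[0,0,0.030,0,0,0,0],[0,0,0.018,0,0,0,0],[0,0,0.005,0,0,0,0],[0,0,0,0,0,0,0],[0,0,0,0,0,0,0]]'
python3 -m handwheel '[[0,0,0.004,0,0,0,0],[0,0,0.004,0,0,0,0],[0,0,0.002,0,0,0,0],[0,0,0,0,0,0,0]]'
python3 -m handwheel '[[0,0,0.002,0,0,0,0],[0,0,0.001,0,0,0,0],[0,0,0,0,0,0,0]]'
python3 -m handwheel '[[0,0,0.001,0,0,0,0],[0,0,0,0,0,0,0]]'
```

```text
time: 9.93
tool_pos: [482.4, 116.1, 90.4]
tcp_rot: [-180.0, 0.0, -159.8]
ft_force: [0.2, 0.2, 1.2]
finger_gap: 0.3
grip_force: 0.0
time: 10.27
tool_pos: [481.8, 116.8, 79.9]
tcp_rot: [-180.0, 0.0, -159.7]
ft_force: [0.6, 1.3, 0.4]
finger_gap: 0.1
grip_force: 0.0
time: 10.52
tool_pos: [481.9, 116.8, 76.9]
tcp_rot: [-180.0, 0.0, -159.7]
ft_force: [-0.2, 1.0, 1.4]
finger_gap: 0.1
grip_force: 0.7
time: 10.68
tool_pos: [481.9, 116.8, 75.9]
tcp_rot: [-180.0, 0.0, -159.7]
ft_force: [0.1, 1.2, 2.7]
finger_gap: -0.2
grip_force: 0.9
```

```bash
python3 -m handwheel '[[0,0,0.002,0,0,0,0],[0,0,0.002,0,0,0,0],[0,0,0.001,0,0,0,0],[0,0,0.001,0,0,0,0],[0,0,0,0,0,0,0],[0,0,0,0,0,0,0]]'
python3 -m handwheel '[[0,0,0.001,0,0,0,0],[0,0,0,0,0,0,0],[0,0,0,0,0,0,0]]'
```

```text
time: 11.18
tool_pos: [482.1, 116.8, 70.1]
tcp_rot: [-180.0, 0.0, -159.7]
ft_force: [-0.5, -0.1, 5.7]
finger_gap: -0.3
grip_force: 2.4
time: 11.43
tool_pos: [482.1, 116.8, 69.9]
tcp_rot: [-180.0, 0.0, -159.7]
ft_force: [-5.8, -0.4, 13.2]
finger_gap: 0.2
grip_force: 6.8
```

The button is at its end stop: force jumped to 13 N with no further travel. I'll retract and check everything.

```bash
python3 -m handwheel '[[0,0,-0.005,0,0,0,0],[0,0,-0.030,0,0,0,0],[0,0,-0.035,0,0,0,0],[0,0,-0.035,0,0,0,0],[0,0,-0.030,0,0,0,0],[0,0,0,0,0,0,0],[0,0,0,0,0,0,0],[0,0,0,0,0,0,0]]'
python3 -c "
from h import *
wrist('w4'); p,d=r.snapshot('scene'); go([0,0,0])
s0=np.load('scene0.npz')['p'][165:315,240:460]; s1=p[165:315,240:460]
f=lambda x:cv2.resize(x,(400,273),interpolation=2)
g=lambda n:cv2.resize(cv2.imread('pics/'+n+'.png'),(400,250))
cv2.imwrite('pics/cmp3.png',np.vstack([np.hstack([f(s0),f(s1)]),np.hstack([g('w3'),g('w4')])]))"
```

```text
time: 12.1
tool_pos: [481.3, 116.6, 202.9]
tcp_rot: [180.0, -0.1, -159.7]
ft_force: [-0.1, -0.5, -1.0]
finger_gap: 0.3
grip_force: 0.0
time 12.2 tcp [480.6 116.5 201.7] rot [ 179.96   -0.19 -159.69] F [-0.2 -0.  -0.2] tool shift mm [490.5  57.4 203.4]
```

View pics/cmp3.png

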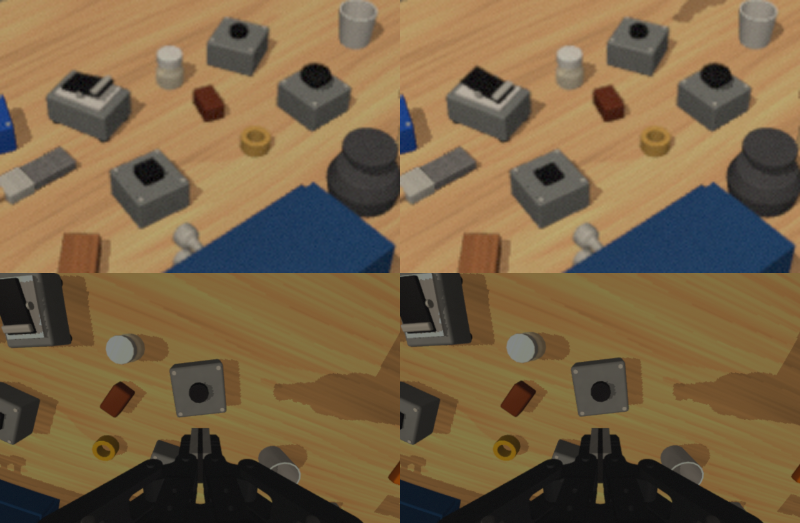

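The pictures show the rocker on, the key in, the start button sprung back, the stop button untouched, and nothing else moved.

```bash
python3 -c "
from bench import r
print(r.hand_in())"
```

```text
the job is handed in; nothing more can be done
None
```

The job is handed in at about 12 s of the 51 s allowed: rocker on, mains key in, start button pushed fully in and sprung back, in that order, with the stop button not pressed and the switch box and loose things where they were; the hand-in gave no verdict.

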